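# Roll the guide roller up to its stop and bolt it in

## Robot

A 6-joint arm with a two-finger parallel gripper is mounted at the origin on the work surface. World frame = base frame: x ahead of the robot, y to its left, z up, the work surface at z = 0. Lengths are in m, angles in rad, forces in N, time in s.
With the tool pointing down it reaches from about 0.3 to 0.775 m from the base axis. Payload 14.6 kg.
Tool frame: the origin (TCP) lies at the very end of the fingers, on their centre line; the grasp point (between the pads) lies 19 mm behind it; z points along the fingers, y is the direction in which the jaws open and shut (so a half turn about z gives the same grasp; the last joint's range is limited). The gripper opens to 94 mm and grips with 3 to 60 N. Pads are 16 mm wide; open, the fingers measure 119 mm over their backs; the gripper's body (75 mm by 177 mm) begins 78 mm behind the grasp point.
Start: joints at [1.19, 0.3, 1.521, -0, 1.321, -0.067], TCP at [0.17, 0.523, 0.205] pointing down, gripper open.
Joint ranges: [-3.03, 3.03], [-0.79, 2.21], [0.23, 2.52], [-1.04, 4.18], [0, 3.07], [-2.55, 2.55]. Speed limits (rad/s): [2.22, 2.22, 2.57, 3.14, 3.14, 3.14].

## Interface

Orientations are given as [roll, pitch, yaw] about the fixed x, y, z axes, in that order (R = Rz(yaw) Ry(pitch) Rx(roll)).
In Python, from station import status, camera, ctrl gives the robot as it stands. The module is installed in compiled form; this text tells all that it offers.
- The arm moves only by the shell command python3 -m jog 'ROWS' [FORCE]. ROWS is JSON, a list of rows, each a list of 7 numbers: the shift along the tool's x, y, z each as a share of 1000 mm, from -1 to 1, then the turn, a rotation vector about the tool's x, y, z each as a share of pi/2 rad, from -1 to 1, then the opening, from -1 (shut) to 1 (fully open), so that 0 is half open. A call has 1 to 20 rows; each row is the pose to reach, as a shift and turn from the pose measured when the call began, along the tool's axes at that moment; what a row does not reach only later rows make up. A row lasts 1/10 s, in which the tool goes at most 50 mm and 8.59 degrees, less where a joint would pass 70% of its speed; a pose out of reach is approached as far as the arm can. A call with a number of a shift or a turn outside -1 to 1 is refused whole. A call with a gripper value outside its range is refused whole. The fingers move at their own pace and stop on an object; FORCE is the grip in N (left out, the last holds). Time passes only in rows, so rows that repeat a pose let the fingers close. It gives the time, the measured TCP pose, the force and the opening at its end, in the units of the state.
- status.get_obs(): the state, without advancing time (a new reading comes with each control period).
- camera(name): name is "scene" or "top" or "wrist"; returns a dict with "image" (400x640x3 uint8, red, green, blue), "fx", "fy", "cx", "cy" (pixels), "k1" (the pictures are not rectified: a ray, as slopes to the right and down, at radius r is drawn at 1 + k1 r^2 times it, then the intrinsics apply), "world_from_camera" (4x4, takes a point from camera to world coordinates). Camera axes: x right, y down, z forward; pixel columns grow to the right and rows downward; lengths in m; the calibration is good to about 2 mm. A picture is of the moment at which its call begins. There is no depth.
- ctrl.hand_in(): hands the job in, once; it reports no verdict.
The state is a dict: "time_s": time; "qpos": joint angles; "joint_vel": joint speeds; "tau": joint torques, N m; "ee_pos": TCP position; "eef_rot": TCP orientation; "force": force on the tool from outside, world axes, zero at the start; "moment": the same for the moment, N m; "grip_width": finger opening in m.
Only numpy, scipy, OpenCV 4.12 (cv2) and the standard library are available. Lean on these libraries where they do the work, as an engineer would, in place of code of your own. Each camera call takes 0.05 s, during which the arm holds its last target.

## Task

With your fingertips, slowly and gently push the steel roller from the low end of the loading ramp up to the stop at the top, staying behind it all the way so that it neither rolls back nor runs off ahead, until it drops into the seat in front of the stop. Then push the sliding bolt at the side of the ramp all the way in behind the roller. Push only: do not squeeze or lift the roller, and leave everything else where it is.

Things in the scene. Friction and masses are not known exactly. Their poses are not given: they have to be found in the camera images.
- ramp: Fixed green loading ramp. Origin: centre of its underside; x uphill along the lane, y left across it, z up; positions in the other entries, in mm, are in this frame. Lane 92 wide (y -46 to 46), open above, green landing, bare steel slope, between 6 thick side cheeks with tops at z 42. Base x -145 to 135, y -62 to 62; the bolt's wing on the left reaches y 125 at x 26 to 86 (guide 33 high).
- foot (a point): Where the level landing meets the slope, mid lane: x -45, y 0, z 12 in the ramp's frame. The landing (z 12) runs back from here to x -122, where a lip (x -130 to -122, top z 18) ends it. The slope rises straight from here to the crest.
- crest (a point): Top of the slope, mid lane: x 65, y 0, z 30 in the ramp's frame. The lane is level from here to x 75, then steps down 5 to the seat floor (z 25), which ends at the stop plate's face at x 114 (plate 12 thick, top z 62).
- roller: Plain bare steel cylinder, diameter 44, length 86, 0.28 to 0.56 kg, lying across the lane on the landing at the low end (centre z 34, x -97 to -62), free to roll. Origin at its centre; its y axis is its own axis, along the lane's y; x and z turn as it rolls. Left on the slope it rolls back by itself. Pushing it up takes about 1 to 8 N; pushed fast, it runs ahead.
- seat (a point): Where the roller's centre lies when home: x 90.5, y 0, z 47 in the ramp's frame. The seat leaves it about 3 mm of play along x, and the step keeps it there when let go.
- bolt (a joint): Travel of the steel slide bolt in m, along the ramp's -y: 0 fully out, 0.055 fully in against its end; starts 0 to 0.010, clear of the lane; stays where left; about 2 N to slide. A bar 12 (x) by 60 (y) by 20, z 34 to 54, at x 50 to 62 in the ramp's frame; it enters the lane through a gap in the left cheek, just downhill of the seated roller.
- bolt_plate (a point): Centre of the outer face of the upright push plate on the bolt's outer end; axes parallel to the ramp's. Plate 24 wide (x), 10 thick (y), z 34 to 84. In the ramp's frame this point is at x 56, z 59, and y 122 with the bolt fully out, y 67 fully in. Push it towards -y.
- sleeve: Bystander: slim steel cylinder, diameter 30, 55 tall, standing upright right of the ramp. Origin: centre of its underside.
- collar: Bystander: dark steel ring, outer diameter 60, 18 high, lying flat right of the ramp. Origin: centre of its underside.
- block: Bystander: small wooden packing block, 50 by 35 by 30 high, left of the ramp's low half. Origin: centre of its underside.
- screwdriver: Bystander: screwdriver lying on the table, far right or far left.
- wrench: Bystander: spanner lying on the table, far left or far right.
- jar: Bystander: white jar, diameter 60, 85 tall, standing on the table. Origin: centre of its underside.
- carton: Bystander: small cardboard carton, 90 by 70 by 50 high. Origin: centre of its underside.

How it is judged:
By the outcome, as a careful person would: the job done as asked, in the order asked, and still so for the second after the job is handed in, with the robot touching nothing.
It also fails if it takes over 48 s, if anything falls off the work surface, if the arm or the gripper's body presses on something with over 40 N, if the wrist force passes 120 N, or if a joint passes its speed limit or range.

## Working session

There is one attempt and no reset: what is moved stays moved. The work goes in short steps, Python scripts to look and compute and a shell command to move; the robot and the scene stay as the last step left them, time stands still between calls to the robot, and variables do not carry over. Pictures are saved under pics/ and viewed, and the job is handed in when it is done.

```bash
mkdir -p pics
python3 - <<'E'
from station import status, camera
import cv2
o=status.get_obs()
for k,v in o.items(): print(k,v)
for n in("scene","top","wrist"):
    c=camera(n); cv2.imwrite(f"pics/{n}0.png",c["image"][...,::-1])
    print(n,c["fx"],c["fy"],c["cx"],c["cy"],c["k1"]);print(c["world_from_camera"].round(4))
E
```

```text
time_s 0.0
qpos [ 1.19039401e+00  3.00502312e-01  1.52159839e+00 -4.43704600e-06
  1.32069280e+00 -6.66129822e-02]
joint_vel [ 0.00212896 -0.0001532  -0.00010758 -0.00017761 -0.00072311  0.00113195]
tau [-6.79278546e-04 -5.31802046e+01 -3.52741206e+01  7.08357012e-02
  2.42969021e-02 -9.86493046e-05]
ee_pos [0.16967639 0.52289004 0.20486189]
eef_rot [-3.14039418e+00 -7.56446439e-05  2.82780437e+00]
force [ 0.10894463 -0.18030515  0.61555132]
moment [ 4.79306045e-02  2.76532237e-06 -2.17554283e-03]
grip_width 0.09400941264484847
scene 421.25256723191427 421.25256723191427 324.8003154505739 192.62872995364 -0.03976498875721507
[[-0.0609  0.6672 -0.7424  1.2479]
 [ 0.998   0.0304 -0.0545  0.0289]
 [-0.0138 -0.7443 -0.6677  0.7004]
 [ 0.      0.      0.      1.    ]]
top 387.4073999816936 387.4073999816936 329.8068939570447 196.70638385380374 -0.008784279871204486
[[ 0.0175 -0.9968  0.0783  0.457 ]
 [-0.9997 -0.0161  0.0178 -0.0066]
 [-0.0165 -0.0786 -0.9968  1.0594]
 [ 0.      0.      0.      1.    ]]
wrist 300.6178949540168 300.6178949540168 320.46952854192017 193.97131083466388 0.003007647121373806
[[ 0.3083  0.9135  0.2655  0.0922]
 [ 0.9513 -0.2957 -0.0872  0.5496]
 [-0.0012  0.2795 -0.9602  0.3839]
 [ 0.      0.      0.      1.    ]]
```

View pics/scene0.png

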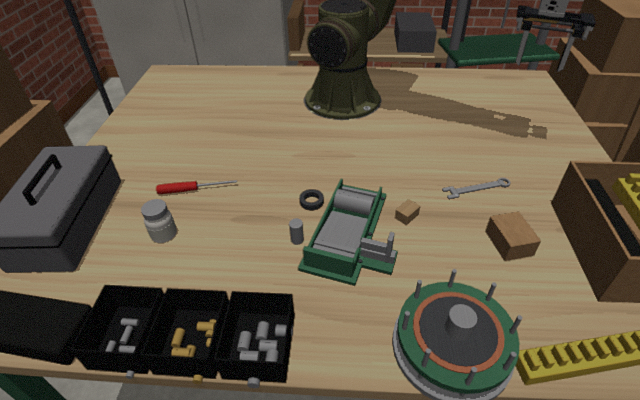

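View pics/top0.png

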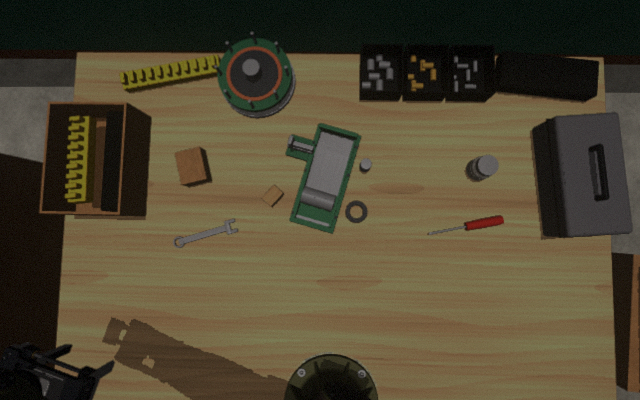

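View pics/wrist0.png

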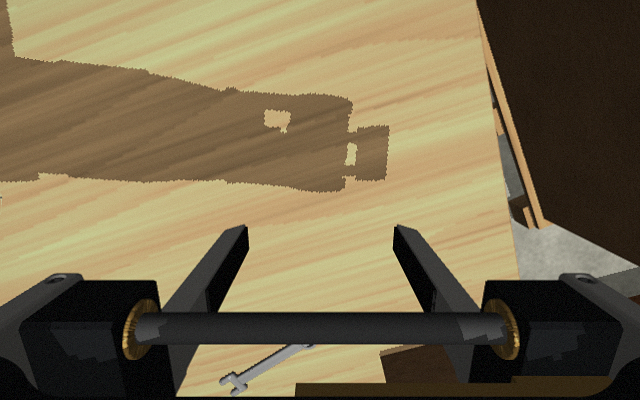

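The top view shows the ramp with its low end near (315,225) and its top near (338,130). The roller is near (318,200) and the bolt is at (300,147). I'll zoom in for corners.

Run:
```python
import cv2
a=cv2.imread("pics/top0.png")[115:240,265:385]; cv2.imwrite("pics/topz.png",cv2.resize(a,None,fx=4.8,fy=4.8,interpolation=cv2.INTER_CUBIC))
a=cv2.imread("pics/scene0.png")[170:290,280:430]; cv2.imwrite("pics/scenez.png",cv2.resize(a,None,fx=5,fy=5,interpolation=cv2.INTER_CUBIC))
```

```text
(no output)
```

View pics/topz.png

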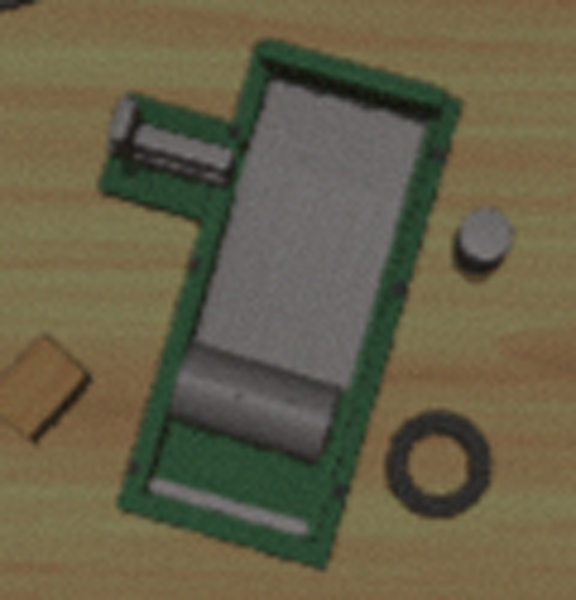

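View pics/scenez.png

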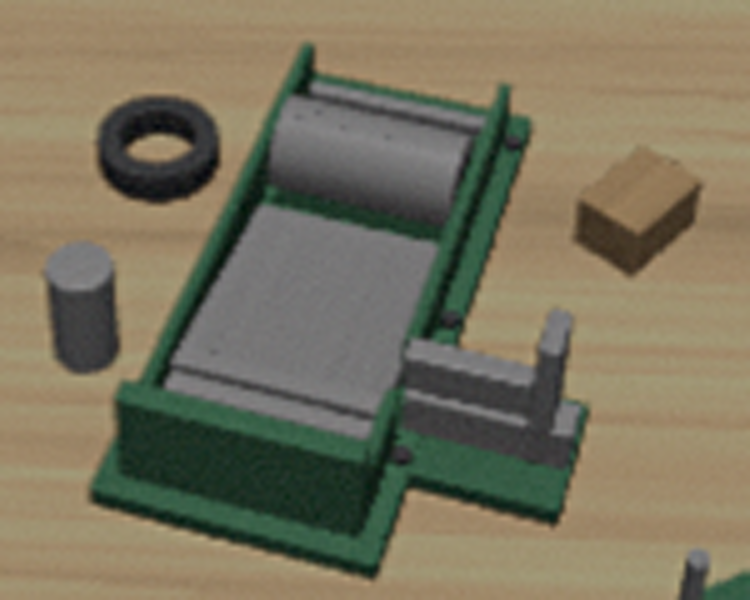

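```bash
cat > h.py <<'E'
import numpy as np
from scipy.spatial.transform import Rotation as R
def proj(c,P):
    T=np.linalg.inv(c["world_from_camera"]);p=P@T[:3,:3].T+T[:3,3]
    s=p[:,:2]/p[:,2:];s=s*(1+c["k1"]*(s**2).sum(1,keepdims=True))
    return s*[c["fx"],c["fy"]]+[c["cx"],c["cy"]]
def ramp(v,P): # v: x,y,yaw ; P mm
    return R.from_euler("z",v[2]).apply(np.asarray(P,float)/1000)+[v[0],v[1],v[3] if len(v)>3 else 0]
E
cat > fit.py <<'E'
from h import *
from station import camera
from scipy.optimize import least_squares
import cv2
ct,cs=camera("top"),camera("scene")
top=[((150,486),(-126,46,18)),((308,528),(-126,-46,18))
 ,((120,507),(-145,62,6)),((328,570),(-145,-62,6)),((100,188),(26,125,6)),((130,93),(86,125,6))]
sc=[((375,577),(135,62,0)),((92,503),(135,-62,0)),((165,375),(75,-46,30)),((385,412),(75,46,30)),((262,205),(-45,-46,12)),((555,523),(86,125,0)),((587,405),(26,125,6))]
def px(l,s,o): return (np.array([a for a,_ in l])+.5)/s-.5+o, np.array([b for _,b in l],float)
pt,Pt=px(top,4.8,(265,115)); ps,Ps=px(sc,5,(280,170))
f=lambda v:np.r_[(proj(ct,ramp(v,Pt))-pt).ravel(),(proj(cs,ramp(v,Ps))-ps).ravel()]
r=least_squares(f,[.5,0,-.25,0],loss="soft_l1"); v=r.x
print(v, np.degrees(v[2])); print(f(v).reshape(-1,2).round(1))
for c,n,o,s,size in((ct,"top",(265,115),4.8,(576,600)),(cs,"scene",(280,170),5,(750,600))):
    x,y=o;w,h=size
    im=cv2.resize(c["image"][y:y+int(h/s),x:x+int(w/s),::-1],None,fx=s,fy=s,interpolation=cv2.INTER_CUBIC)
    for pl in [[(-145,62,0),(-145,-62,0),(135,-62,0),(135,62,0),(-145,62,0)],[(26,62,0),(26,125,0),(86,125,0),(86,62,0)],[(-45,46,12),(-45,-46,12),(65,-46,30),(65,46,30),(-45,46,12)],[(114,46,62),(114,-46,62),(126,-46,62),(126,46,62),(114,46,62)],[(-130,46,18),(-130,-46,18),(-122,-46,18),(-122,46,18),(-130,46,18)]]:
        q=((proj(c,ramp(v,pl))-o+.5)*s-.5).astype(int); cv2.polylines(im,[q[:,None]],False,(0,0,255),1)
    cv2.imwrite(f"pics/{n}fit.png",im)
np.save("ramp.npy",v)
E
python3 fit.py
```

```text
[ 0.59686252  0.02411    -0.26449296 -0.00124092] -15.154330158075348
[[ 0.4 -0.6]
 [ 0.3  0.2]
 [-0.5  0.3]
 [-0.1 -0.1]
 [-0.4  0.8]
 [-0.5 -0. ]
 [ 0.2  0.6]
 [-0.8  0. ]
 [ 1.1 -2.9]
 [-0.9  0. ]
 [-0.7 -0.5]
 [ 0.3  0.4]
 [ 0.1  0.6]]
```

View pics/topfit.png

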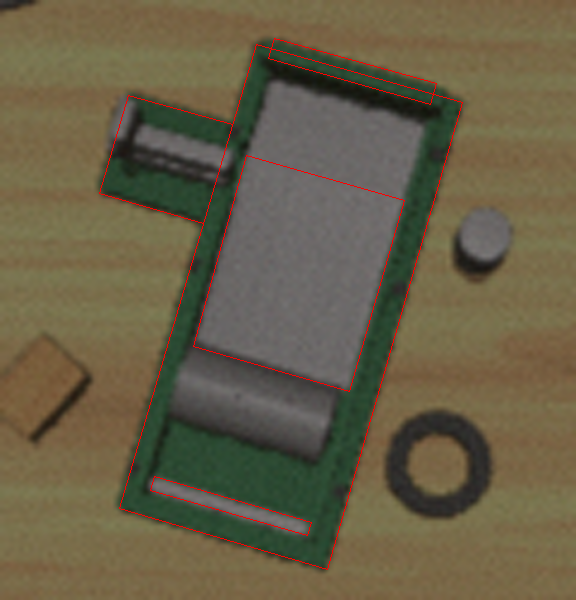

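View pics/scenefit.png

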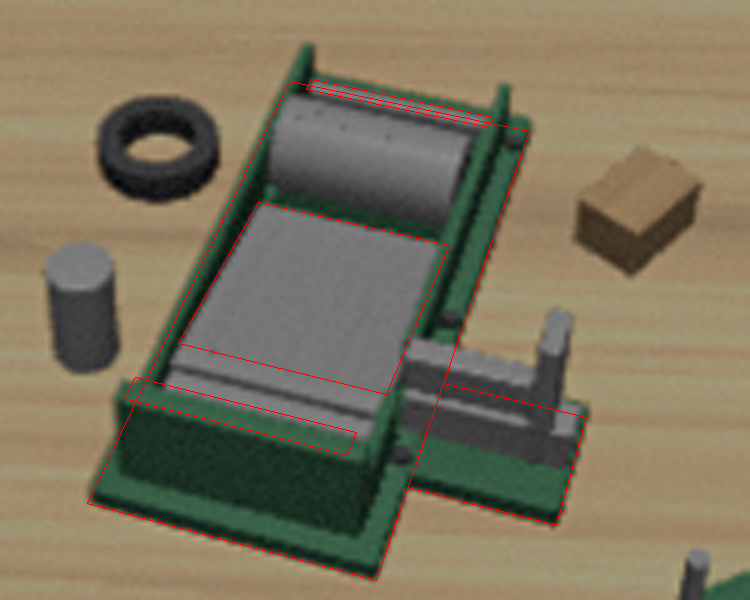

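Both views agree with the ramp model to about 1 px. Next I'll find the roller and the bolt travel from both views.

```bash
cat > fit2.py <<'E'
from h import *
from station import camera
from scipy.optimize import least_squares
import cv2
ct,cs=camera("top"),camera("scene"); v=np.load("ramp.npy")
views={"t":(ct,4.8,(265,115)),"s":(cs,5,(280,170))}
zz=lambda k,P:(proj(views[k][0],ramp(v,P))-views[k][2]+.5)*views[k][1]-.5
th=np.linspace(0,2*np.pi,180)
def cyl(x,z): return np.vstack([np.c_[x+22*np.cos(th),np.full(180,s*43.),z+22*np.sin(th)] for s in(1,-1)])
E={"t":[[(192,343),(345,388)],[(172,415),(318,460)]],"s":[[(285,97),(472,133)],[(268,172),(445,222)]]}
def f(p):
    out=[]
    for k,e in E.items():
        q=zz(k,cyl(*p)); ax=zz(k,[(p[0],43,p[1]),(p[0],-43,p[1])]); d=ax[1]-ax[0]; n=np.array([-d[1],d[0]])/np.hypot(*d)
        if n[1]<0:n=-n
        c=ax.mean(0); q=(q[:180]-ax[0])@n; 
        q=np.r_[q]
        m=[np.dot(np.mean(l,0)-c,n) for l in e]
        q2=(zz(k,cyl(*p))[180:]-ax[1])@n
        out+=[(q.min()+q2.min())/2-m[0],(q.max()+q2.max())/2-m[1]]
    return np.array(out)/5
r=least_squares(f,[-70,34]);print("roller x,z",r.x,f(r.x))
g=lambda t:np.r_[zz("t",[(56,122-t[0],84)])[0]-(113,122),zz("s",[(44,117-t[0],84)])[0]-(558,312)]/5
r2=least_squares(g,[5]);print("bolt t",r2.x,g(r2.x))
for k,n in(("t","top"),("s","scene")):
    c,s,o=views[k]; im=cv2.imread(f"pics/{n}fit.png")
    t=r2.x[0]
    for pl in [cyl(*r.x)[:180],cyl(*r.x)[180:],[(44,122-t,84),(68,122-t,84),(68,112-t,84),(44,112-t,84),(44,122-t,84),(44,122-t,34)],[(50,112-t,54),(62,112-t,54),(62,62-t,54),(50,62-t,54)]]:
        cv2.polylines(im,[zz(k,pl).astype(int)[:,None]],False,(0,255,255),1)
    cv2.imwrite(f"pics/{n}fit2.png",im)
E
python3 fit2.py
python3 - <<'E'
import cv2,numpy as np
a=cv2.imread("pics/topfit2.png");b=cv2.imread("pics/scenefit2.png")
cv2.imwrite("pics/both2.png",cv2.resize(np.hstack([a,b]),(800,362),interpolation=cv2.INTER_AREA))
E
```

```text
roller x,z [-66.70220231  35.4861092 ] [-0.34500911  0.42917683 -0.99541534  1.05162689]
bolt t [7.77136851] [ 0.21416855 -1.10892361  0.26396317 -1.47103846]
```

View pics/both2.png

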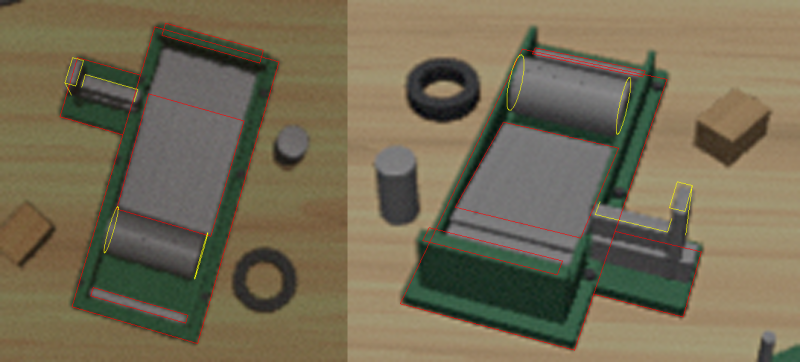

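View pics/scenefit2.png

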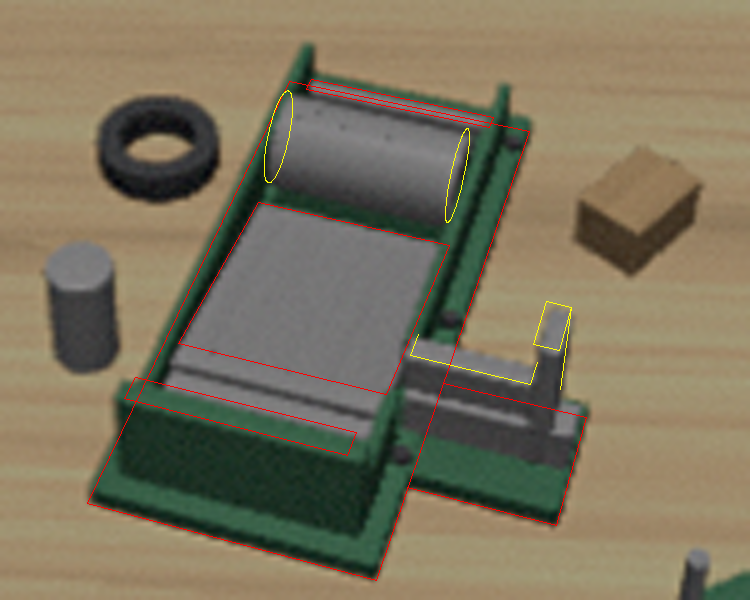

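The roller is at x ≈ -67 to -70 mm and the bolt travel is about 6 mm. Now I'll work out the approach.

```bash
cat > go.py <<'E'
# usage: go.py x y z(mm, ramp frame)  -> shift (m) and turn shares in tool axes
import sys
from h import *
from station import status
o=status.get_obs(); v=np.load("ramp.npy"); v[3]=0
t=R.from_euler("xyz",o["eef_rot"])
g=R.from_euler("xyz",[np.pi,0,v[2]+np.pi])
p=np.array(o["ee_pos"]); cur=R.from_euler("z",-v[2]).apply(p-[v[0],v[1],0])*1000
print("t",round(o["time_s"],2),"ramp mm",cur.round(1),"F ramp",R.from_euler("z",-v[2]).apply(o["force"]).round(1),"w",round(o["grip_width"],4))
if len(sys.argv)>3:
    d=ramp(v,[[float(a) for a in sys.argv[1:4]]])[0]
    print("world",d.round(4),"shift",t.inv().apply(d-p).round(4),"turn",((t.inv()*g).as_rotvec()/(np.pi/2)).round(4))
E
python3 go.py -110 0 110
```

```text
t 0.35 ramp mm [-542.7  370.   205.3] F ramp [ 0.5  0.1 -0.7] w 0.0944
world [0.4907 0.0529 0.11  ] shift [-0.4504 -0.3481  0.0954] turn [-0.0002 -0.     -0.0314]
```

```bash
python3 -m jog '[[-0.45,-0.348,0,0,0,-0.031,0],[-0.45,-0.348,0,0,0,-0.031,0],[-0.45,-0.348,0,0,0,-0.031,0],[-0.45,-0.348,0,0,0,-0.031,0],[-0.45,-0.348,0,0,0,-0.031,0],[-0.45,-0.348,0,0,0,-0.031,0],[-0.45,-0.348,0,0,0,-0.031,0],[-0.45,-0.348,0,0,0,-0.031,0],[-0.45,-0.348,0,0,0,-0.031,0],[-0.45,-0.348,0,0,0,-0.031,0],[-0.45,-0.348,0,0,0,-0.031,0],[-0.45,-0.348,0,0,0,-0.031,0],[-0.45,-0.348,0,0,0,-0.031,0],[-0.45,-0.348,0.05,0,0,-0.031,0],[-0.45,-0.348,0.095,0,0,-0.031,0],[-0.45,-0.348,0.095,0,0,-0.031,0],[-0.45,-0.348,0.095,0,0,-0.031,0]]'; python3 go.py -110 0 60
python3 - <<'E'
from station import camera
import cv2
for n in("wrist","scene"):
    c=camera(n);im=c["image"][...,::-1]
    if n=="scene": im=cv2.resize(im[150:290,270:430],None,fx=4,fy=4,interpolation=cv2.INTER_CUBIC)
    cv2.imwrite(f"pics/{n}1.png",im)
E
```

```text
time_s: 2.05
ee_pos: [0.4904, 0.0539, 0.1116]
eef_rot: [-3.141, -0.0, 2.877]
force: [-0.2, 0.5, 1.3]
grip_width: 0.0475
t 2.05 ramp mm [-110.6    0.9  111.6] F ramp [-0.3  0.4  1.3] w 0.0475
world [0.4907 0.0529 0.06  ] shift [-0.0006 -0.0009  0.0516] turn [-0.0002 -0.0001  0.0002]
```

View pics/wrist1.png

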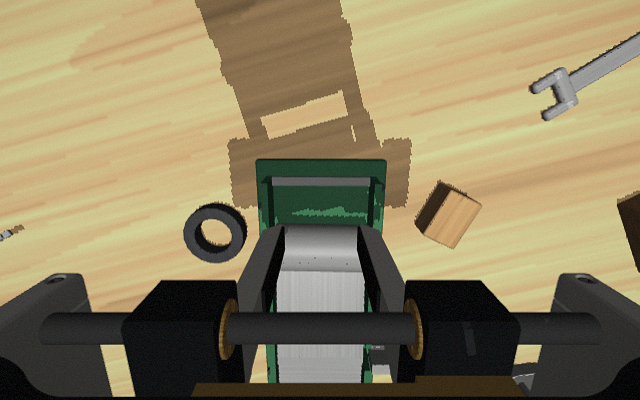

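View pics/scene1.png

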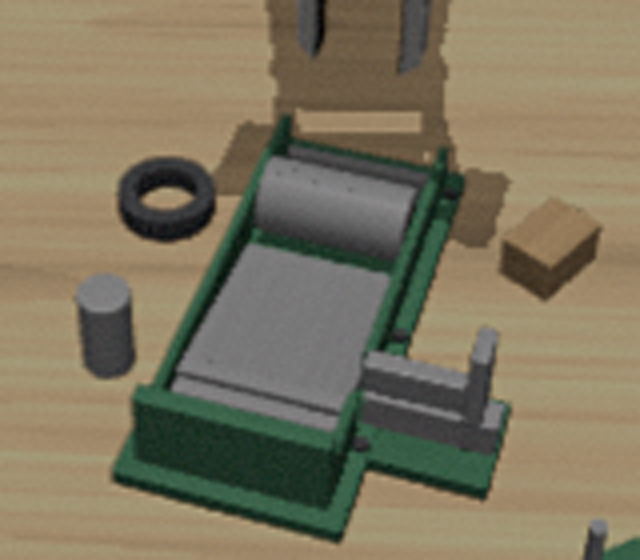

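The wrist view shows the lip at (272–371, 182), with the fingers centred over the lane at column ~320. I'll cross-check the fit by projecting it into this view.

Run:
```python
from h import *
from station import camera
import cv2
c=camera("wrist");v=np.load("ramp.npy");im=c["image"][...,::-1].copy()
for pl in [[(-130,46,18),(-130,-46,18),(-122,-46,18),(-122,46,18),(-130,46,18)],[(-145,62,0),(-145,-62,0)]]:
    cv2.polylines(im,[(proj(c,ramp(v,pl))*8).astype(int)[:,None]],False,(0,0,255),1,shift=3)
th=np.linspace(0,6.283,90)
for x,col in((-67,(0,255,255)),(-71,(255,0,255))):
  for y in(43,-43):
    cv2.polylines(im,[proj(c,ramp(v,np.c_[x+22*np.cos(th),0*th+y,34+22*np.sin(th)])).astype(int)[:,None]],False,col,1)
cv2.imwrite("pics/wfit.png",cv2.resize(im[140:300,210:430],None,fx=3.6,fy=3.6,interpolation=cv2.INTER_CUBIC))
```

```text
(no output)
```

View pics/wfit.png

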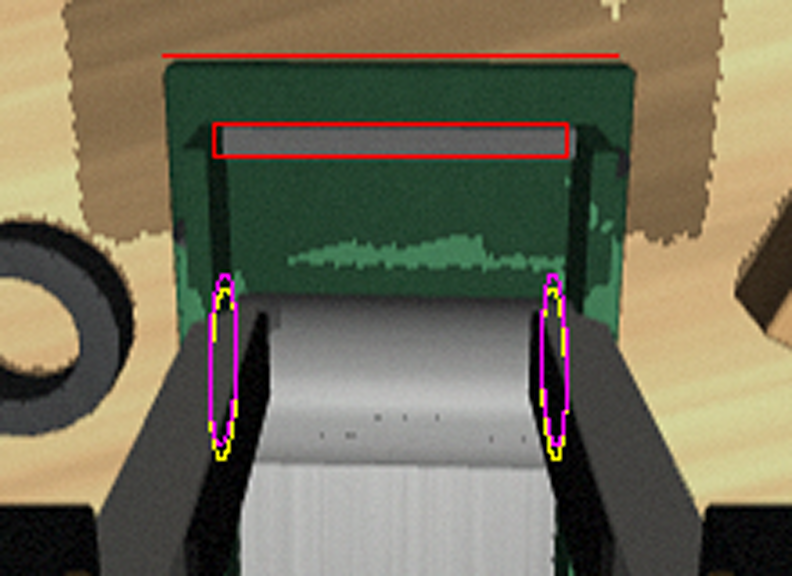

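Lip and roller agree within ~2 mm; the roller rear is at about x -88. I'll descend behind it.

```bash
python3 -m jog '[[0.004,0,0.03,0,0,0,0],[0.004,0,0.05,0,0,0,0],[0.004,0,0.07,0,0,0,0],[0.004,0,0.08,0,0,0,0],[0.004,0,0.087,0,0,0,0],[0.004,0,0.087,0,0,0,0]]' ; python3 go.py -90 0 24
python3 - <<'E'
from station import camera
import cv2
c=camera("wrist");cv2.imwrite("pics/wrist2.png",c["image"][...,::-1])
E
```

```text
time_s: 2.8
ee_pos: [0.4881, 0.0546, 0.0261]
eef_rot: [3.141, 0.004, 2.877]
force: [-0.5, -0.8, 0.1]
grip_width: 0.047
t 2.8 ramp mm [-112.9    1.    26.1] F ramp [-0.3 -0.9  0.1] w 0.047
world [0.51   0.0476 0.024 ] shift [-0.0229 -0.001   0.0022] turn [ 0.0006  0.0024 -0.0001]
```

View pics/wrist2.png

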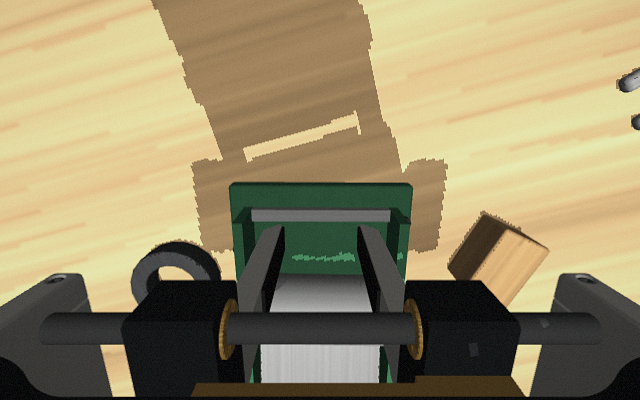

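```bash
python3 -m jog '[[-0.002,0,0,0,0,0,0],[-0.004,0,0,0,0,0,0],[-0.006,0,0,0,0,0,0],[-0.008,0,0,0,0,0,0],[-0.010,0,0,0,0,0,0],[-0.012,0,0,0,0,0,0],[-0.014,0,0,0,0,0,0],[-0.0155,0,0,0,0,0,0],[-0.017,0,0,0,0,0,0],[-0.0185,0,0,0,0,0,0],[-0.020,0,0,0,0,0,0],[-0.0215,0,0,0,0,0,0],[-0.023,0,0,0,0,0,0],[-0.0245,0,0,0,0,0,0],[-0.026,0,0,0,0,0,0],[-0.0275,0,0,0,0,0,0],[-0.029,0,0,0,0,0,0],[-0.0305,0,0,0,0,0,0],[-0.032,0,0,0,0,0,0],[-0.0335,0,0,0,0,0,0]]' ; python3 go.py -70 0 27
cat > look.py <<'E'
import sys,cv2
from station import camera
c=camera("wrist")["image"][...,::-1][150:,150:490]
d=camera("scene")["image"][...,::-1][150:290,270:430]
import numpy as np
d=cv2.resize(d,None,fx=2.7,fy=2.7,interpolation=cv2.INTER_CUBIC);c=cv2.resize(c,(d.shape[1]-66,378))if 0 else cv2.resize(c,(360,265))
c=cv2.copyMakeBorder(c,0,d.shape[0]-265,0,0,cv2.BORDER_CONSTANT)
cv2.imwrite(f"pics/{sys.argv[1]}.png",np.hstack([c,d]))
E
python3 look.py l3
```

```text
time_s: 4.85
ee_pos: [0.5208, 0.0458, 0.0267]
eef_rot: [3.14, 0.004, 2.877]
force: [0.1, 0.9, 0.5]
grip_width: 0.0472
t 4.85 ramp mm [-79.1   1.1  26.7] F ramp [-0.1  0.9  0.5] w 0.0472
world [0.5293 0.0424 0.027 ] shift [-0.0091 -0.0011 -0.0003] turn [ 0.0007  0.0027 -0.0001]
```

View pics/l3.png

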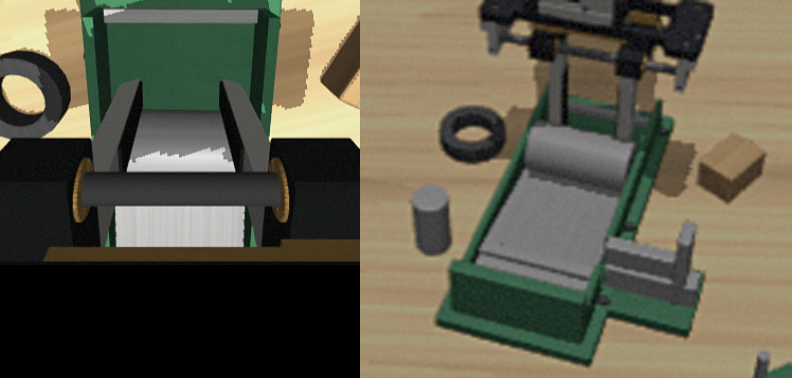

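The roller is at the foot of the slope, just in front of the fingers. I'll climb now.

```bash
python3 -m jog '[[-0.0015,0,0,0,0,0,0],[-0.003,0,0,0,0,0,0],[-0.0045,0,-0.0004,0,0,0,0],[-0.006,0,-0.0007,0,0,0,0],[-0.0075,0,-0.0009,0,0,0,0],[-0.009,0,-0.0011,0,0,0,0],[-0.0105,0,-0.0014,0,0,0,0],[-0.012,0,-0.0016,0,0,0,0],[-0.0135,0,-0.0019,0,0,0,0],[-0.015,0,-0.0021,0,0,0,0],[-0.0165,0,-0.0024,0,0,0,0],[-0.018,0,-0.0026,0,0,0,0],[-0.0195,0,-0.0029,0,0,0,0],[-0.021,0,-0.0031,0,0,0,0],[-0.0225,0,-0.0034,0,0,0,0],[-0.024,0,-0.0036,0,0,0,0],[-0.0255,0,-0.0039,0,0,0,0],[-0.027,0,-0.0041,0,0,0,0],[-0.0285,0,-0.0044,0,0,0,0],[-0.03,0,-0.0046,0,0,0,0]]' ; python3 go.py -20 0 36;python3 look.py l4
```

```text
time_s: 6.95
ee_pos: [0.5499, 0.0379, 0.0314]
eef_rot: [3.14, 0.004, 2.877]
force: [-2.0, 1.0, 0.9]
grip_width: 0.047
t 6.95 ramp mm [-49.    1.1  31.4] F ramp [-2.2  0.4  0.9] w 0.047
world [0.5776 0.0293 0.036 ] shift [-0.029  -0.001  -0.0044] turn [ 0.0007  0.0028 -0.0001]
```

View pics/l4.png

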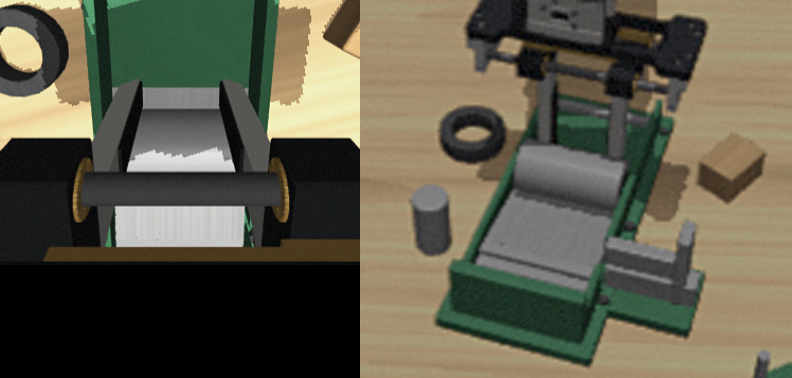

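In contact (2 N), roller square and following. Continuing.

```bash
python3 -m jog '[[-0.0015,0,-0.0002,0,0,0,0],[-0.003,0,-0.0005,0,0,0,0],[-0.0045,0,-0.0007,0,0,0,0],[-0.006,0,-0.001,0,0,0,0],[-0.0075,0,-0.0012,0,0,0,0],[-0.009,0,-0.0015,0,0,0,0],[-0.0105,0,-0.0017,0,0,0,0],[-0.012,0,-0.002,0,0,0,0],[-0.0135,0,-0.0022,0,0,0,0],[-0.015,0,-0.0025,0,0,0,0],[-0.0165,0,-0.0027,0,0,0,0],[-0.018,0,-0.003,0,0,0,0],[-0.0195,0,-0.0032,0,0,0,0],[-0.021,0,-0.0034,0,0,0,0],[-0.0225,0,-0.0037,0,0,0,0],[-0.024,0,-0.0039,0,0,0,0],[-0.0255,0,-0.0042,0,0,0,0],[-0.027,0,-0.0044,0,0,0,0],[-0.0285,0,-0.0047,0,0,0,0],[-0.03,0,-0.0049,0,0,0,0]]' ; python3 go.py -20 0 36
```

```text
time_s: 9.05
ee_pos: [0.5791, 0.03, 0.0365]
eef_rot: [3.14, 0.005, 2.877]
force: [-1.7, 0.6, 1.2]
grip_width: 0.0473
t 9.05 ramp mm [-18.7   1.   36.5] F ramp [-1.8  0.2  1.2] w 0.0473
world [0.5776 0.0293 0.036 ] shift [ 0.0013 -0.001   0.0005] turn [ 0.0007  0.0031 -0.0002]
```

```bash
python3 -m jog '[[-0.0015,0,-0.0002,0,0,0,0],[-0.003,0,-0.0005,0,0,0,0],[-0.0045,0,-0.0007,0,0,0,0],[-0.006,0,-0.001,0,0,0,0],[-0.0075,0,-0.0012,0,0,0,0],[-0.009,0,-0.0015,0,0,0,0],[-0.0105,0,-0.0017,0,0,0,0],[-0.012,0,-0.002,0,0,0,0],[-0.0135,0,-0.0022,0,0,0,0],[-0.015,0,-0.0025,0,0,0,0],[-0.0165,0,-0.0027,0,0,0,0],[-0.018,0,-0.003,0,0,0,0],[-0.0195,0,-0.0032,0,0,0,0],[-0.021,0,-0.0034,0,0,0,0],[-0.0225,0,-0.0037,0,0,0,0],[-0.024,0,-0.0039,0,0,0,0],[-0.0255,0,-0.0042,0,0,0,0],[-0.027,0,-0.0044,0,0,0,0],[-0.0285,0,-0.0047,0,0,0,0],[-0.03,0,-0.0049,0,0,0,0]]' ; python3 go.py 30 0 42;python3 look.py l5
```

```text
time_s: 11.05
ee_pos: [0.6082, 0.0221, 0.0416]
eef_rot: [3.14, 0.005, 2.877]
force: [-2.2, -0.2, 1.9]
grip_width: 0.0468
t 11.05 ramp mm [11.4  1.  41.6] F ramp [-2.1 -0.7  1.9] w 0.0468
world [0.6258 0.0163 0.042 ] shift [-0.0186 -0.001  -0.0003] turn [ 0.0008  0.0031 -0.0001]
```

View pics/l5.png

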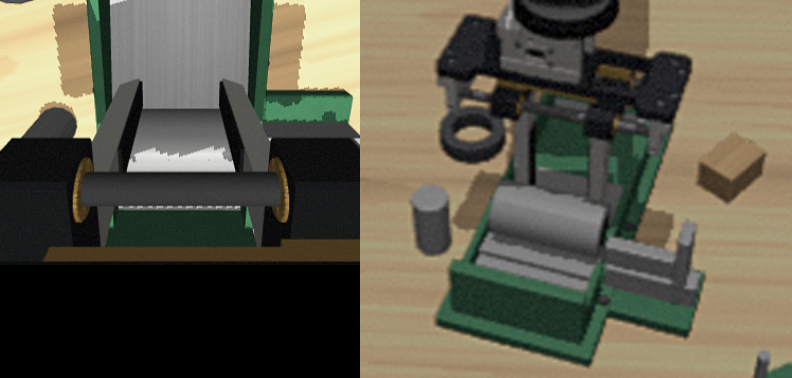

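```bash
python3 -m jog '[[-0.0015,0,-0.0002,0,0,0,0],[-0.003,0,-0.0005,0,0,0,0],[-0.0045,0,-0.0007,0,0,0,0],[-0.006,0,-0.001,0,0,0,0],[-0.0075,0,-0.0012,0,0,0,0],[-0.009,0,-0.0015,0,0,0,0],[-0.0105,0,-0.0017,0,0,0,0],[-0.012,0,-0.002,0,0,0,0],[-0.0135,0,-0.0022,0,0,0,0],[-0.015,0,-0.0025,0,0,0,0],[-0.016,0,-0.0027,0,0,0,0],[-0.017,0,-0.0028,0,0,0,0],[-0.018,0,-0.003,0,0,0,0],[-0.019,0,-0.0031,0,0,0,0],[-0.02,0,-0.0033,0,0,0,0],[-0.021,0,-0.0034,0,0,0,0],[-0.022,0,-0.0036,0,0,0,0],[-0.023,0,-0.0036,0,0,0,0],[-0.024,0,-0.0036,0,0,0,0],[-0.025,0,-0.0036,0,0,0,0]]' ; python3 go.py 50 0 45;python3 look.py l6
```

```text
time_s: 13.15
ee_pos: [0.6326, 0.0155, 0.0453]
eef_rot: [3.14, 0.006, 2.877]
force: [-0.1, 0.9, -0.9]
grip_width: 0.0467
t 13.15 ramp mm [36.8  1.  45.3] F ramp [-0.3  0.8 -0.9] w 0.0467
world [0.6451 0.011  0.045 ] shift [-0.0132 -0.001   0.0004] turn [ 0.0008  0.0036 -0.0002]
```

View pics/l6.png

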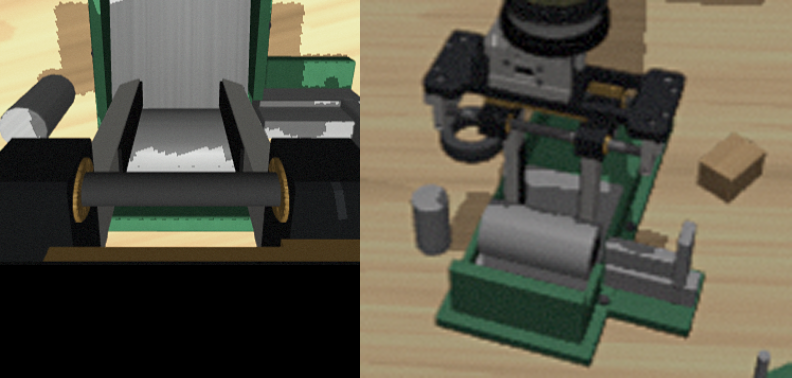

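On the level crest, still in contact range. I'll push slowly on to the drop.

```bash
python3 -m jog '[[-0.001,0,0,0,0,0,0],[-0.002,0,0,0,0,0,0],[-0.003,0,0,0,0,0,0],[-0.004,0,0,0,0,0,0],[-0.005,0,0,0,0,0,0],[-0.006,0,0,0,0,0,0],[-0.007,0,0,0,0,0,0],[-0.008,0,0,0,0,0,0],[-0.009,0,0,0,0,0,0],[-0.01,0,0,0,0,0,0],[-0.011,0,0.0005,0,0,0,0],[-0.012,0,0.001,0,0,0,0],[-0.013,0,0.0015,0,0,0,0],[-0.014,0,0.002,0,0,0,0],[-0.015,0,0.0025,0,0,0,0],[-0.016,0,0.003,0,0,0,0],[-0.017,0,0.0035,0,0,0,0],[-0.018,0,0.004,0,0,0,0],[-0.019,0,0.004,0,0,0,0],[-0.02,0,0.004,0,0,0,0]]' ; python3 go.py 60 0 42;python3 look.py l7
```

```text
time_s: 15.25
ee_pos: [0.652, 0.0102, 0.0414]
eef_rot: [3.14, 0.006, 2.877]
force: [-0.3, -0.4, -0.0]
grip_width: 0.0469
t 15.25 ramp mm [56.9  1.  41.4] F ramp [-0.2 -0.5 -0. ] w 0.0469
world [0.6548 0.0084 0.042 ] shift [-0.0031 -0.001  -0.0006] turn [ 0.0008  0.0035 -0.0002]
```

View pics/l7.png

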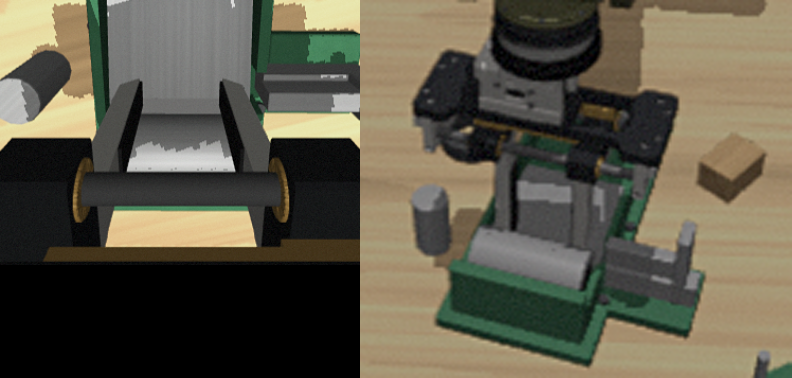

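The roller has dropped into the seat. I'll back off and lift clear, then look.

```bash
python3 -m jog '[[0.005,0,0,0,0,0,0],[0.015,0,0,0,0,0,0],[0.015,0,0,0,0,0,0],[0.015,0,-0.03,0,0,0,0],[0.015,0,-0.06,0,0,0,0],[0.015,0,-0.085,0,0,0,0],[0.015,0,-0.085,0,0,0,-1],[0.015,0,-0.085,0,0,0,-1],[0.015,0,-0.085,0,0,0,-1]]' ; python3 go.py 56 145 125;python3 look.py l8
```

```text
time_s: 16.25
ee_pos: [0.6366, 0.0141, 0.1251]
eef_rot: [3.141, 0.004, 2.877]
force: [-0.6, 0.2, -0.6]
grip_width: 0.026
t 16.25 ramp mm [ 40.9   0.7 125.1] F ramp [-0.7  0.1 -0.6] w 0.026
world [0.6888 0.1494 0.125 ] shift [-0.015   0.1443  0.0002] turn [ 0.0005  0.0024 -0.0002]
```

View pics/l8.png

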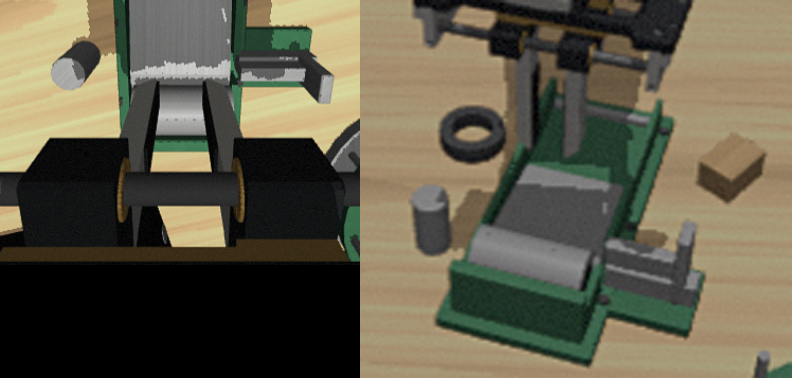

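The roller stays seated, low behind the stop with its top below the plate. Next I'll go to the outside of the bolt plate.

```bash
python3 -m jog '[[-0.015,0.05,0,0,0,0,-1],[-0.015,0.1,0,0,0,0,-1],[-0.015,0.144,0,0,0,0,-1],[-0.015,0.144,0,0,0,0,-1],[-0.015,0.144,0,0,0,0,-1],[-0.015,0.144,0.03,0,0,0,-1],[-0.015,0.144,0.05,0,0,0,-1],[-0.015,0.144,0.065,0,0,0,-1],[-0.015,0.144,0.065,0,0,0,-1]]' ; python3 go.py 56 130 60;python3 look.py l9
```

```text
time_s: 17.25
ee_pos: [0.6881, 0.1478, 0.058]
eef_rot: [-3.141, 0.0, 2.876]
force: [0.0, -1.0, 0.6]
grip_width: 0.0002
t 17.25 ramp mm [ 55.7 143.3  58. ] F ramp [ 0.3 -0.9  0.6] w 0.0002
world [0.6849 0.1349 0.06  ] shift [-0.0003 -0.0133 -0.002 ] turn [-0.0005  0.0003 -0.001 ]
```

View pics/l9.png

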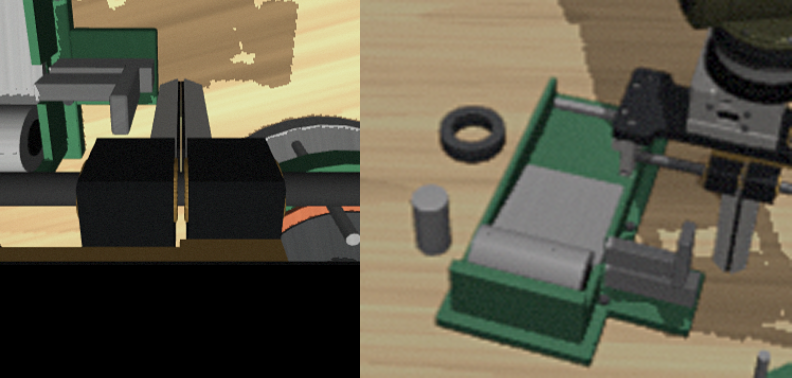

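```bash
python3 -m jog '[[0,-0.003,0,0,0,0,-1],[0,-0.006,0,0,0,0,-1],[0,-0.008,0,0,0,0,-1],[0,-0.01,0,0,0,0,-1],[0,-0.012,0,0,0,0,-1],[0,-0.014,0,0,0,0,-1],[0,-0.016,0,0,0,0,-1],[0,-0.018,0,0,0,0,-1],[0,-0.02,0,0,0,0,-1],[0,-0.022,0,0,0,0,-1],[0,-0.024,0,0,0,0,-1],[0,-0.026,0,0,0,0,-1],[0,-0.028,0,0,0,0,-1],[0,-0.03,0,0,0,0,-1]]' ; python3 go.py 56 79.5 59;python3 look.py l10
```

```text
time_s: 18.75
ee_pos: [0.6814, 0.1194, 0.061]
eef_rot: [3.14, 0.004, 2.876]
force: [-0.1, 2.6, -1.4]
grip_width: 0.0006
t 18.75 ramp mm [ 56.7 114.1  61. ] F ramp [-0.8  2.4 -1.4] w 0.0006
world [0.6717 0.0862 0.059 ] shift [ 0.0007 -0.0346  0.002 ] turn [ 0.0007  0.0027 -0.0007]
```

View pics/l10.png

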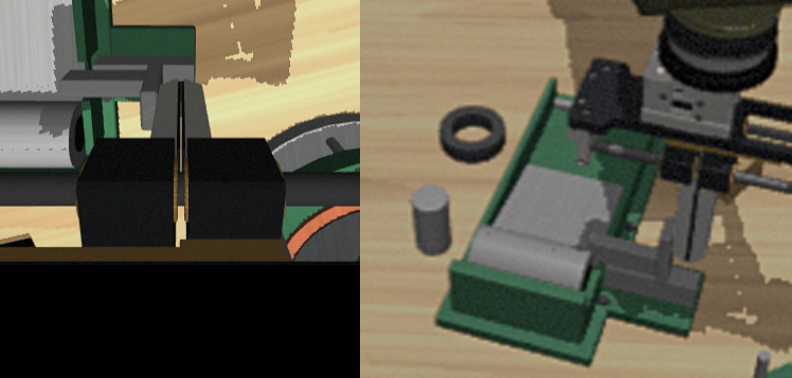

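The bolt is entering the lane downhill of the roller at 2.4 N. Continuing.

```bash
python3 -m jog '[[0,-0.002,0,0,0,0,-1],[0,-0.004,0,0,0,0,-1],[0,-0.006,0,0,0,0,-1],[0,-0.008,0,0,0,0,-1],[0,-0.01,0,0,0,0,-1],[0,-0.012,0,0,0,0,-1],[0,-0.014,0,0,0,0,-1],[0,-0.016,0,0,0,0,-1],[0,-0.018,0,0,0,0,-1],[0,-0.02,0,0,0,0,-1],[0,-0.022,0,0,0,0,-1],[0,-0.024,0,0,0,0,-1],[0,-0.026,0,0,0,0,-1],[0,-0.028,0,0,0,0,-1],[0,-0.03,0,0,0,0,-1],[0,-0.031,0,0,0,0,-1],[0,-0.032,0,0,0,0,-1],[0,-0.033,0,0,0,0,-1]]' ; python3 go.py 56 79.5 59;python3 look.py l11
```

```text
time_s: 20.65
ee_pos: [0.6727, 0.0873, 0.0609]
eef_rot: [3.141, 0.004, 2.876]
force: [-1.5, 3.3, 0.8]
grip_width: 0.0005
t 20.65 ramp mm [56.7 80.8 60.9] F ramp [-2.3  2.8  0.8] w 0.0005
world [0.6717 0.0862 0.059 ] shift [ 0.0007 -0.0013  0.0019] turn [ 0.0005  0.0027 -0.0008]
```

View pics/l11.png

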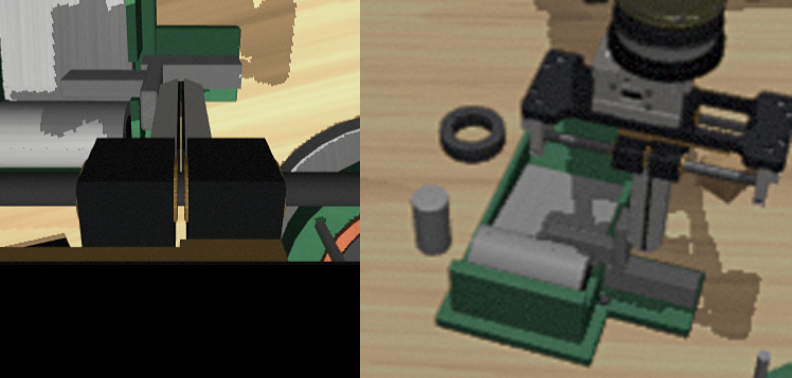

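Not yet at the end stop, so I'll creep on until the force rises.

```bash
python3 -m jog '[[0,-0.0005,0,0,0,0,-1],[0,-0.001,0,0,0,0,-1],[0,-0.0015,0,0,0,0,-1],[0,-0.002,0,0,0,0,-1]]' ; python3 go.py
```

```text
time_s: 21.15
ee_pos: [0.6724, 0.086, 0.061]
eef_rot: [3.14, 0.005, 2.876]
force: [2.1, 8.9, -1.6]
grip_width: 0.0002
t 21.15 ramp mm [56.7 79.5 61. ] F ramp [-0.3  9.2 -1.6] w 0.0002
```

```bash
python3 -m jog '[[0,-0.0005,0,0,0,0,-1],[0,-0.001,0,0,0,0,-1],[0,-0.0015,0,0,0,0,-1],[0,-0.002,0,0,0,0,-1]]' ; python3 go.py
```

```text
time_s: 21.55
ee_pos: [0.6723, 0.0859, 0.0611]
eef_rot: [3.137, 0.006, 2.877]
force: [5.6, 15.2, -2.0]
grip_width: 0.0003
t 21.55 ramp mm [56.7 79.4 61.1] F ramp [ 1.4 16.1 -2. ] w 0.0003
```

The bolt is hard against its end: 16 N, stalled at 79.4 mm where 79.5 was predicted. Retreating.

```bash
python3 -m jog '[[0,0.005,0,0,0,0,-1],[0,0.02,0,0,0,0,-1],[0,0.03,0,0,0,0,-1],[0,0.03,-0.04,0,0,0,-1],[0,0.03,-0.08,0,0,0,-1],[0,0.03,-0.12,0,0,0,-1],[0.1,0.1,-0.15,0,0,0,-1],[0.15,0.15,-0.15,0,0,0,-1],[0.2,0.2,-0.15,0,0,0,-1],[0.2,0.2,-0.15,0,0,0,-1],[0.2,0.2,-0.15,0,0,0,-1]]' ; python3 go.py
python3 - <<'E'
from h import *
from station import camera
import cv2
v=np.load("ramp.npy");th=np.linspace(0,6.283,90)
ims=[]
for n,o in(("top",(265,115)),("scene",(285,165))):
    c=camera(n);s=4;x,y=o
    im=cv2.resize(c["image"][y:y+130,x:x+(100 if n=="top" else 100)+0,::-1] if 0 else c["image"][y:y+130,x:x+(85 if n=="top" else 115),::-1],None,fx=s,fy=s,interpolation=cv2.INTER_CUBIC)
    t=55
    im2=im.copy()
    for pl in [np.c_[90.5+22*np.cos(th),0*th+43,47+22*np.sin(th)],np.c_[90.5+22*np.cos(th),0*th-43,47+22*np.sin(th)],[(44,122-t,84),(68,122-t,84),(68,112-t,84),(44,112-t,84),(44,122-t,84)]]:
        cv2.polylines(im2,[((proj(c,ramp(v,pl))-o+.5)*s-.5).astype(int)[:,None]],False,(0,255,255),1)
    ims+=[im2]
cv2.imwrite("pics/fin.png",np.hstack(ims))
E
```

```text
time_s: 22.65
ee_pos: [0.5375, 0.3202, 0.2103]
eef_rot: [3.137, 0.006, 2.877]
force: [0.0, 0.8, 0.8]
grip_width: 0.0006
t 22.65 ramp mm [-134.7  270.3  210.3] F ramp [-0.2  0.8  0.8] w 0.0006
```

View pics/fin.png

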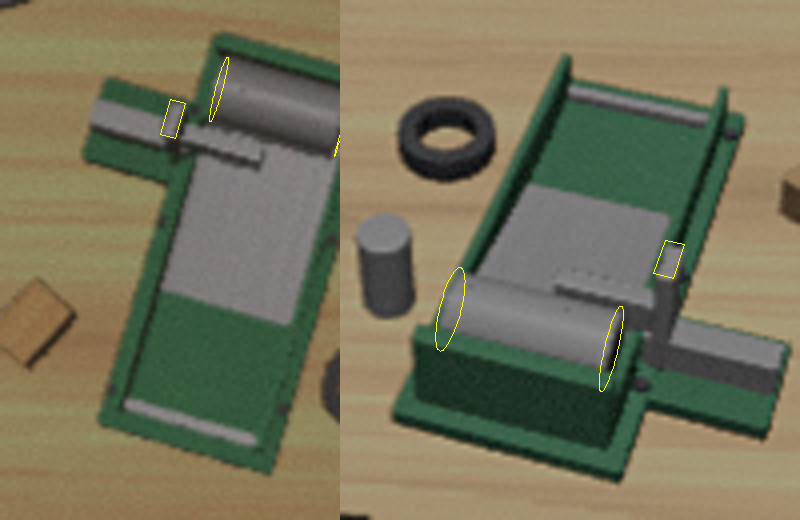

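Both views show the roller and the bolt plate on the predicted outlines for seated and fully in. The sleeve, collar and block look unmoved. Handing in.

```bash
python3 -c "
from station import ctrl
print(ctrl.hand_in())"
```

```text
the job is handed in; nothing more can be done
None
```

The roller is in its seat and the bolt is fully in behind it; I handed the job in at about 22.7 s of the 48 s allowed.

- **Roller:** I pushed it up with two half-open fingertips at 10–15 mm/s. The force was about 2 N on the slope, and the fingers stayed behind it until it dropped into the seat.
- **Bolt:** With closed fingers I pushed its plate at 2–3 N until it hit its end stop. There it stalled at 16 N, 0.1 mm from the predicted position.
- **Last checks:** After the arm withdrew, the top and scene pictures showed the roller and bolt plate where they should be, to within the roughly 2 mm of calibration error. The sleeve, collar and block looked unmoved. I did not recheck the jar, carton, screwdriver and wrench, but the tool never went near them.
- **Small disagreements:** The camera views differed from each other by about 2 mm. One early positioning step went 4 mm the wrong way, behind the roller, and touched nothing.

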